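# Set the hold-down jig to a fresh casting

### The job

Lift the cast lever out of the open mould, lay it in the jig and slide it, tongue first, under the bridge until it is fully home against the end stop, and let go of it. Then turn the thumbscrew clockwise until its collar seats on the brass nut, back it off a quarter turn so that the sprung tip holds the casting only lightly, and finish while still gripping the knob there, so that the pinch screw can be tightened. Leave the roll of tape and the clips where they lie.

Things in the scene. Friction and masses are not known exactly. Their poses are not given: they have to be found in the camera images.
- casting: cast lever, off-white resin, 80x28x34 mm, 0.12 kg, loose. Flat tongue 28 mm wide, 12 mm thick; at one end an upright round boss, 28 mm diameter, top 34 mm above the underside. Origin: centre of underside. +x along the tongue, away from the boss: boss axis x = -26 mm, flat tongue end x = +40 mm. A 5 mm gusset joins boss and tongue. Grip the boss across y from above. In the mould at first
- mould: open lower half of a printed mould, dark grey block 120x62x20 mm, fixed. Origin: centre of underside, +x along it. Cavity 83x31 mm, floor at z = 8 mm, holds the casting (same x direction, 1.5 mm play): tongue level with the top face (z = 20 mm), boss 22 mm above it. Dowels 9 mm high on the face at (53,-22) and (22,23.5) mm. Stands in one of two places, the tape roll in the other
- jig: metal hold-down jig, fixed. Origin: centre of underside of its base plate (110x96 mm; its top, z = 10 mm, is the floor for the casting). +x: direction in which the casting slides in. Rails x = 6 to 38 mm, 31 mm apart, top z = 26 mm, flared lead-ins from x = -4; stop face at x = 38. Bridge over them: x = 12 to 32, y = -40 to 40, underside z = 34, top z = 50 mm. Base open in front of x = -5 mm
- home (a point): place of the casting's origin when fully home: (-2, 0, 10) mm in the jig's frame, jig's axes; the casting's +x along the jig's +x, tongue end touching the stop, boss axis at x = -28 mm of the jig
- thumbscrew (a joint): turn of the thumbscrew, rad: 0 = collar seated on the brass nut (a firm stop: the resisting moment rises sharply), positive = backed off, anticlockwise from above. Starts 2.8 to 3.4, can go to 3.9. Rises 8 mm per turn (quick lead-screw thread), turns against 0.06 N m, stays where it is left
- knob: the thumbscrew's knob: dark grey upright knurled cylinder, 29 mm diameter, 18 mm high, above the bridge, axis vertical at (22, 0) mm of the jig. Grip any two facing sides from above. Its origin lies on the axis, 68 mm below the knob's centre; it turns and rises with the screw; a light line on its top points along its -x
- knob_mid (a point): centre of the knob (9 mm below its top), on the screw's axis; 68 mm above the table when seated, 3.5 to 4.4 mm higher at the start
- plunger: sprung brass tip with a round nose, 5.4 mm thick, in the lower end of the screw; presses on the tongue 24 mm ahead of the casting's origin. Screw 2.8 rad back: nose 0.9 mm above the tongue; seated: pushed in 2.6 mm (about 10 N); a quarter turn back: about 0.6 mm (about 2 N). Its origin is not at the nose
- tape_roll: roll of tan masking tape lying flat, 103 mm across, 25 mm high, loose; to be left alone
- clip_01: black printed spring clip, 36 x 15 x 9 mm, loose; to be left alone
- clip_04: black printed spring clip, 36 x 15 x 9 mm, loose; to be left alone
- printer_a: desktop 3D printer to the right of the work (at smaller y), fixed and solid, to be kept clear of. Its low bed (up to 0.11 m high with prints) reaches left to y = 0.04 and forward to x = 0.24 m; its uprights and cross beam stand at x = 0.44 m and beyond, up to 0.6 m high, the beam's left end reaching y = 0.13 m at z = 0.13 to 0.28 m. Pass in front of it, near the robot and above 0.3 m
Mind the look-alikes: they are no part of the job. Several things have the shape of the casting; the one meant has the colours described above.

How it is judged:
By the outcome, as a careful person would: the job done as asked, in the order asked, and still so for the second after the job is handed in, while the arm keeps its last pose, push and grip.
It also fails if it takes over 72 s, if anything falls off the work surface, if the arm or the gripper's body presses on something with over 40 N, if the wrist force passes 120 N, or if a joint passes its speed limit or range.

### The arm

A 7-joint arm with a two-finger parallel gripper is mounted at the origin on a cart in front of the work surface, level with it; the furniture and walls round the work are solid. World frame = base frame: x ahead of the robot, y to its left, z up, the work surface at z = 0. Lengths are in m, angles in rad, forces in N, time in s.
With the tool pointing down it reaches from about 0.4 to 0.85 m from the base axis. Payload 10.4 kg.
Tool frame: the origin (TCP) lies at the very end of the fingers, on their centre line; the grasp point (between the pads) lies 19 mm behind it; z points along the fingers, y is the line along which they close (so a half turn about z gives the same grasp; the last joint's range is limited). The gripper opens to 87 mm and grips with 3 to 60 N. Pads are 19 mm wide; open, the fingers measure 117 mm over their backs; the gripper's body (75 mm by 190 mm) begins 51 mm behind the grasp point.
Start: joints at [1.094, 0.332, -0.065, 1.46, 0.022, 1.35, -0.088], TCP at [0.274, -0.562, 0.223] pointing down, gripper open.
Joint ranges: [-2.6, 2.6], [-0.5, 2.12], [-1.47, 1.34], [0.16, 2.42], [-1.27, 4.41], [0.06, 2.06], [-2.6, 2.6]. Speed limits (rad/s): [2.22, 2.22, 2.79, 2.79, 3.14, 3.14, 3.14].

### API

Orientations are given as a unit quaternion [x, y, z, w].
In Python, from bench import r gives the robot as it stands.
- The arm moves only by the shell command python3 -m jog FILE [FORCE], which reads ROWS from the file FILE. ROWS is a JSON list that holds a single list of rows (three levels of brackets), with 1 to 12 rows, each of 5 numbers: dx, dy, dz in fractions of the full range, 1 being 0.75 m, then a turn about the tool's z in normalised numbers (1 is 180 degrees), then the finger opening in m; each row is the pose to reach, as a shift and turn from the pose commanded when the command began, along the tool's axes at that moment; what a row does not reach only later rows make up. A row lasts 1/10 s, in which the tool goes at most 0.05 m and 0.15 rad, less where a joint would pass 70% of its speed; a pose out of reach is approached as far as the arm can. The fingers move at their own pace and stop on an object; FORCE is the grip in N (left out, the last holds). Time passes only in rows, so rows that do not move let the fingers close. It prints the time, the measured TCP pose, the force, the opening and the grip force at its end. No shift or turn number may pass 1 either way. Input that does not fit is refused with a message, and nothing moves.
- r.read_state(): the state, without advancing time (a new reading comes with each control period).
- r.camera(name): name is "scene" or "side" or "wrist"; returns a dict with "img" (420x560x3 uint8, red, green, blue), "fx", "fy", "cx", "cy" (pixels), "pose" (4x4, takes a point from camera to world coordinates). Camera axes: x right, y down, z forward; pixel columns grow to the right and rows downward; lengths in m; the calibration is good to about 2 mm. The wrist camera is an equidistant fisheye: a pixel r from the principal point sees the ray r / f radians off the axis. A picture is of the moment at which its call begins. There is no depth.
- r.close_job(): hands the job in; it is judged then, once.
Trained networks look in the newest picture that a camera, given by its name, has taken for a name from the list of things; names that differ only in an ending like _2 or _b are one class to them, and where a whole thing is asked for, a point or a joint stands for the part that bears it (a point fixed in the world has none). Each returns a list of dicts, best first, with "p" (0 to 1); they miss things now and then, are a little off and sometimes report something else, mostly with a low value. They report only what shows in the picture. A call takes as long as a camera call. They do not tell look-alikes from the thing itself.
- r.recognise(camera, label): "position" ([column, row] as shares, 0 to 1, of the picture: columns of its width, rows of its height, amid what is visible of it).
- r.regions_of(camera, label): "pixels" (420x560 bool, what is visible of it) and "position" ([column, row] as shares, 0 to 1, of the picture: columns of its width, rows of its height, amid what is visible of it).
The state is a dict: "time": time; "joint_positions": joint angles; "joint_vel": joint speeds; "joint_torque": joint torques, N m; "ee_pos": TCP position; "eef_rot": TCP orientation; "ft_force": force on the tool from outside, world axes, zero at the start; "torque": the same for the moment, N m; "width": finger opening in m; "grip_force": force on a finger pad.
Only numpy, scipy, OpenCV 4.12 (cv2) and the standard library are available. Lean on these libraries where they do the work, as an engineer would, in place of code of your own. Each camera call takes 0.05 s, during which the arm holds its last target. There are 200 camera calls.

## Working session

There is one attempt and no reset: what is moved stays moved. The work goes in short steps, Python scripts to look and compute and a shell command to move; the robot and the scene stay as the last step left them, time stands still between calls to the robot, and variables do not carry over. Pictures are saved under pics/ and viewed, at most 13 in all, crops included, and the job is handed in when it is done.

```bash
ls; mkdir -p pics
cat > h.py <<'E'
import numpy as np, cv2
from bench import r
from scipy.spatial.transform import Rotation as R
def cam(n):
    c=r.camera(n); return c
def save(c,f,box=None,s=1):
    im=c["img"][:,:,::-1]
    if box: x0,y0,x1,y1=box; im=im[y0:y1,x0:x1]
    if s!=1: im=cv2.resize(im,None,fx=s,fy=s,interpolation=cv2.INTER_CUBIC)
    cv2.imwrite("pics/"+f,im)
def ray(c,u,v,fish=False):
    x=(u-c["cx"])/c["fx"]; y=(v-c["cy"])/c["fy"]
    if fish:
        t=np.hypot(x,y); k=np.sin(t)/t if t>1e-9 else 1
        d=np.array([x*k,y*k,np.cos(t)])
    else: d=np.array([x,y,1.])
    P=np.array(c["pose"]); return P[:3,3],P[:3,:3]@d
def onz(c,u,v,z,fish=False):
    o,d=ray(c,u,v,fish); return o+d*(z-o[2])/d[2]
def proj(c,p,fish=False):
    P=np.array(c["pose"]); q=P[:3,:3].T@(np.array(p)-P[:3,3])
    if fish:
        n=np.hypot(q[0],q[1]); t=np.arctan2(n,q[2]); a=q[:2]/n*t
    else: a=q[:2]/q[2]
    return np.array([a[0]*c["fx"]+c["cx"],a[1]*c["fy"]+c["cy"]])
E
python3 - <<'E'
from h import *
for n in("scene","side"):
    c=cam(n); save(c,n+"0.png"); print(n,np.round(c["pose"],3).tolist(),c["fx"],c["cx"],c["cy"])
    for l in("casting","mould","jig","knob","tape_roll","clip_01","printer_a","thumbscrew","plunger"):
        print(l,[(round(d["p"],2),round(d["position"][0]*560),round(d["position"][1]*420)) for d in r.recognise(n,l)][:5])
s=r.read_state();print(s["ee_pos"],s["eef_rot"],s["time"],s["ft_force"])
E
```

```text
pics
scene [[-0.672, -0.396, 0.626, -0.07], [-0.74, 0.333, -0.584, 0.696], [0.023, -0.856, -0.517, 0.568], [0.0, 0.0, 0.0, 1.0]] 389.7591923428551 284.11062350718805 204.4774912679413
casting [(0.65, 237, 211), (0.55, 330, 262)]
mould [(0.92, 240, 220)]
jig [(0.89, 260, 258)]
knob [(0.72, 252, 233)]
tape_roll [(0.69, 194, 254)]
clip_01 [(0.59, 280, 235)]
printer_a [(0.3, 255, 233)]
thumbscrew [(0.47, 252, 233)]
plunger [(0.67, 194, 253)]
side [[-0.999, 0.03, -0.038, 0.542], [0.047, 0.382, -0.923, 1.032], [-0.013, -0.924, -0.383, 0.441], [0.0, 0.0, 0.0, 1.0]] 468.29392858597527 277.11318850077726 203.9451220209453
casting [(0.88, 209, 235), (0.87, 351, 229)]
mould [(0.57, 202, 244)]
jig [(0.76, 293, 256), (0.65, 290, 227)]
knob [(0.65, 290, 226)]
tape_roll [(0.79, 234, 294), (0.37, 291, 230)]
clip_01 [(0.55, 336, 300), (0.52, 275, 234)]
printer_a []
thumbscrew [(0.66, 290, 228)]
plunger []
[ 0.27403439 -0.56174984  0.22259511] [9.74370508e-01 2.24949126e-01 3.07475719e-05 4.86473780e-05] 1.0 [ 0.11221623 -0.12330127 -1.2959913 ]
```

View pics/scene0.png

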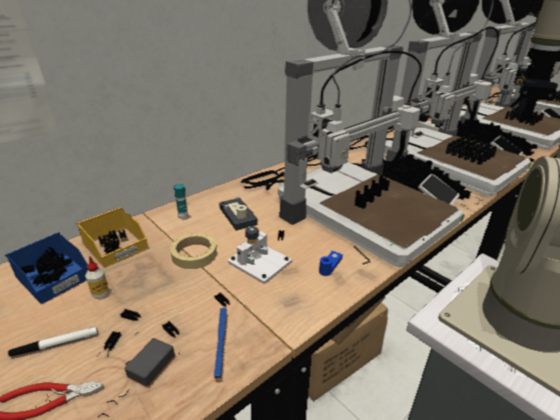

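View pics/side0.png

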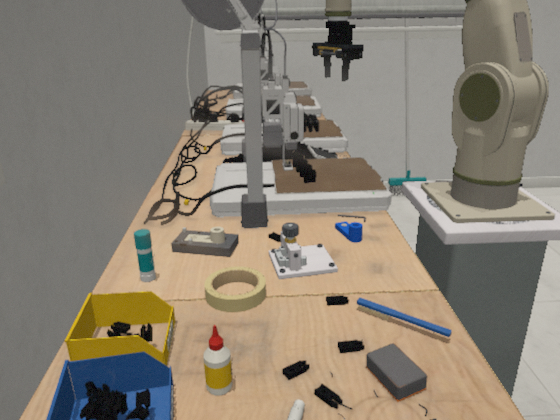

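The off-white casting sits in the dark mould (scene 240,212; side 209,237). The blue lever at scene (330,262) / side (350,231) is the look-alike. The jig is at scene (260,258) / side (300,258), and the tape is at side (235,290). Next is a close crop and a rough position for each.

Run:
```python
from h import *
C={n:cam(n) for n in("scene","side")}
a=C["scene"]["img"][185:285,180:350,::-1]; b=C["side"]["img"][215:285,165:365,::-1]
a=cv2.resize(a,(680,400),interpolation=cv2.INTER_CUBIC)[:, :]; b=cv2.resize(b,(800,280),interpolation=cv2.INTER_CUBIC)
a=cv2.resize(a,(510,300)); o=np.zeros((580,800,3),np.uint8); o[:300,:510]=a; o[300:]=b; cv2.imwrite("pics/crop1.png",o)
for n,l,z in(("scene","mould",.012),("side","mould",.012),("scene","casting",.03),("side","casting",.03),("scene","jig",.02),("side","jig",.02),("scene","knob",.07),("side","knob",.07),("scene","tape_roll",.012),("side","tape_roll",.012)):
    for d in r.regions_of(n,l)[:2]:
        m=d["pixels"]; v,u=np.nonzero(m); print(n,l,round(d["p"],2),m.sum(),(round(u.mean()),round(v.mean())),np.round(onz(C[n],u.mean(),v.mean(),z),3))
```

```text
scene mould 0.92 536 (237, 214) [0.646 0.197 0.012]
scene mould 0.73 122 (222, 299) [0.416 0.402 0.012]
side mould 0.89 1009 (205, 244) [0.652 0.198 0.012]
scene casting 0.74 203 (239, 210) [0.636 0.196 0.03 ]
scene casting 0.61 392 (329, 263) [0.339 0.177 0.03 ]
side casting 0.89 379 (350, 230) [0.361 0.19  0.03 ]
side casting 0.74 377 (210, 236) [0.641 0.196 0.03 ]
scene jig 0.88 1922 (259, 257) [0.463 0.272 0.02 ]
scene jig 0.28 159 (252, 233) [0.545 0.226 0.02 ]
side jig 0.66 2208 (300, 256) [0.47  0.272 0.02 ]
scene knob 0.62 156 (252, 232) [0.49  0.268 0.07 ]
side knob 0.54 226 (290, 229) [0.487 0.261 0.07 ]
side knob 0.15 2167 (300, 256) [0.479 0.363 0.07 ]
scene tape_roll 0.97 1104 (193, 251) [0.585 0.364 0.012]
side tape_roll 0.62 2114 (235, 288) [0.586 0.361 0.012]
```

View pics/crop1.png

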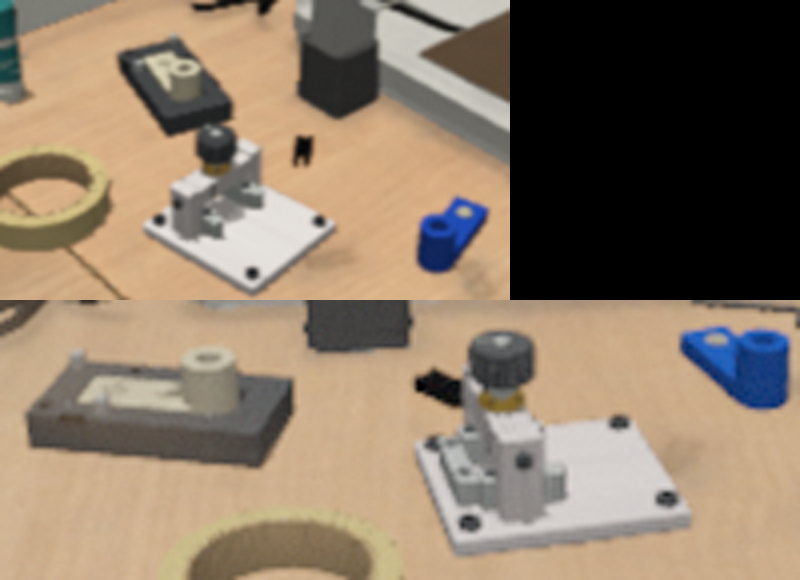

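The crop confirms the choice: the off-white lever in the dark mould has its boss towards the robot, and the other lever is blue. Next I estimate yaws from the corners and where the printer's left upright stands.

Run:
```python
from h import *
C={n:cam(n) for n in("scene","side")}
def pr(n,z,L,t):
    p=np.array([onz(C[n],u,v,z) for u,v in L]); print(t,np.round(p[:,:2],3).tolist()); return p
pr("scene",0,[(293,223),(281,217),(306,212)],"block sc")
pr("side",0,[(242,226),(267,226.5)],"block si")
pr("side",.02,[(173,242.5),(186,230.5),(238,234.5),(231.5,247.5)],"mould top si")
pr("side",0,[(172.5,251),(230.5,256.5)],"mould bot")
s=lambda x,y:(180+x/3,185+y/3)
pr("scene",.02,[s(118,53),s(175,42),s(230,103),s(165,122)],"mould top sc")
j=lambda x,y:(165+x/4,215+(y-300)/4)
pr("side",.01,[j(418,442),j(455,542),j(690,515),j(630,420)],"jig si")
pr("scene",.01,[s(145,227),s(252,285),s(335,228)],"jig sc")
for n,L in(("scene",["clip_01"]),("side",["clip_01"])):
    for d in r.recognise(n,"clip_01"): u,v=d["position"]; print(n,round(u*560),round(v*420),np.round(onz(C[n],u*560,v*420,.005)[:2],3))
# beam in side view at z .13-.28, y=.13
for x in(.44,.5,.55,.6,.65):
  print(x,proj(C["side"],(x,.13,.13)).round(),proj(C["side"],(x,.13,.28)).round(),proj(C["scene"],(x,.13,.13)).round(),proj(C["scene"],(x,.13,.28)).round())
```

```text
block sc [[0.533, 0.1], [0.574, 0.105], [0.549, 0.036]]
block si [[0.581, 0.092], [0.526, 0.099]]
mould top si [[0.714, 0.201], [0.695, 0.148], [0.587, 0.175], [0.598, 0.23]]
mould bot [[0.717, 0.199], [0.601, 0.23]]
mould top sc [[0.713, 0.206], [0.696, 0.155], [0.584, 0.18], [0.596, 0.239]]
jig si [[0.525, 0.229], [0.512, 0.323], [0.405, 0.307], [0.42, 0.214]]
jig sc [[0.506, 0.323], [0.406, 0.304], [0.413, 0.217]]
side 273 234 [0.515 0.147]
0.44 [308. 174.] [309. 100.] [314. 197.] [318. 134.]
0.5 [279. 175.] [278. 101.] [295. 187.] [298. 126.]
0.55 [254. 176.] [252. 101.] [281. 180.] [282. 120.]
0.6 [230. 176.] [226. 102.] [268. 173.] [268. 114.]
0.65 [205. 177.] [199. 102.] [255. 166.] [254. 109.]
```

The mould is at about (0.65, 0.193), yaw about -14°. The jig is at about (0.466, 0.268), yaw about +8°. The printer's left upright is at x 0.53–0.58, y ≤ 0.105, which is close to the mould boss. I'll grip the boss with the gripper turned about 26° from square to keep its body clear of the upright. First I rise and square the tool to world (yaw 0).

The manual's scale: shifts go in shares of 0.75 m and turns go in shares of 180 degrees. Converting my numbers, -0.14 m / 0.75 = -0.1867, -0.1 m / 0.75 = -0.1333, 0.454 rad / 3.1416 = 0.1445.

```bash
echo '[[[0,0,-0.0667,0.0477,0.087],[0,0,-0.1333,0.0955,0.087],[0,0,-0.1867,0.1445,0.087],[0,0,-0.1867,0.1445,0.087]]]' > next.json && python3 -m jog next.json
```

```text
time: 2.2
ee_pos: [0.2748, -0.5631, 0.3694]
eef_rot: [1.0, -0.003, 0.002, 0.004]
ft_force: [-0.2, -0.4, 0.7]
width: 0.087
grip_force: 0.0
```

In the tool's units: -0.47 m / 0.75 = -0.6267, -0.42 m / 0.75 = -0.56.

```bash
echo '[[[0.04,-0.0533,0,0,0.087],[0.0667,-0.1133,0,0,0.087],[0.0867,-0.1733,0,0,0.087],[0.1,-0.2373,0,0,0.087],[0.1133,-0.3013,0,0,0.087],[0.12,-0.3667,0,0,0.087],[0.12,-0.432,0,0,0.087],[0.12,-0.4973,0,0,0.087],[0.12,-0.56,0,0,0.087],[0.12,-0.6267,0,0,0.087]]]' > next.json && python3 -m jog next.json
```

```text
time: 3.2
ee_pos: [0.3636, -0.09, 0.3624]
eef_rot: [1.0, -0.0, 0.0, 0.0]
ft_force: [1.4, -1.1, 0.5]
width: 0.087
grip_force: 0.0
```

In the tool's units: -0.355 m / 0.75 = -0.4733, 0.15 m / 0.75 = 0.2.

```bash
echo '[[[0,-0.064,0,0,0.087],[0,-0.128,0,0,0.087],[0,-0.1933,0,0,0.087],[0.0133,-0.2533,0,0,0.087],[0.0267,-0.3173,0,0,0.087],[0.04,-0.38,0,0,0.087],[0.0667,-0.44,0,0,0.087],[0.1133,-0.4733,0,0,0.087],[0.1733,-0.4733,0,0,0.087],[0.2,-0.4733,0,0,0.087],[0.2,-0.4733,0,0,0.087]]]' > next.json && python3 -m jog next.json
python3 - <<'E'
from h import *
c=cam("wrist"); save(c,"w1.png"); print(np.round(c["pose"],3).tolist(),c["fx"],c["cx"],c["cy"]); np.save("w1.npy",c,allow_pickle=True)
for l,z in (("mould",.02),("casting",.03),("jig",.01),("knob",.081),("tape_roll",.02),("clip_01",.005)):
    for d in r.regions_of("wrist",l)[:3]:
        v,u=np.nonzero(d["pixels"]); print(l,round(d["p"],2),len(u),(round(u.mean()),round(v.mean())),np.round(onz(c,u.mean(),v.mean(),z,True),3))
E
```

```text
time: 4.3
ee_pos: [0.5166, 0.2624, 0.3602]
eef_rot: [1.0, -0.001, -0.002, -0.001]
ft_force: [0.0, -0.3, 0.1]
width: 0.0872
grip_force: 0.0
[[-0.002, -0.967, -0.254, 0.585], [-1.0, 0.002, 0.002, 0.261], [-0.002, 0.254, -0.967, 0.521], [0.0, 0.0, 0.0, 1.0]] 325.19226210127806 277.8305209562617 208.97404369956902
mould 0.73 2265 (325, 84) [0.65 0.19 0.02]
casting 0.72 277 (342, 257) [0.374 0.156 0.03 ]
casting 0.66 943 (326, 83) [0.651 0.189 0.03 ]
jig 0.75 3732 (276, 198) [0.469 0.265 0.01 ]
tape_roll 0.8 1630 (213, 126) [0.587 0.361 0.02 ]
tape_roll 0.36 3850 (276, 198) [0.471 0.265 0.02 ]
clip_01 0.62 206 (339, 172) [0.51  0.162 0.005]
```

View pics/w1.png

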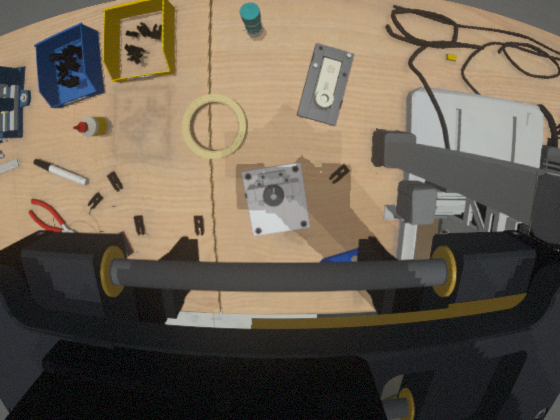

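The wrist view shows the mould at (326,83) with its boss at (324,97), and the jig at (276,198) with the knob at (273,195). The printer's upright is at (395,150) and a clip at (340,172). I'll rectify this picture onto horizontal planes for a precise fit.

```bash
cat >> h.py <<'E'
def rect(c,x0,y0,x1,y1,z,s=4000,fish=True):
    # image with column = (y1-y)*s, row=(x1-x)*s
    X,Y=np.meshgrid(np.arange(x1,x0,-1/s),np.arange(y1,y0,-1/s),indexing="ij")
    P=np.array(c["pose"]); q=np.stack([X,Y,0*X+z],-1)-P[:3,3]; q=q@P[:3,:3]
    if fish: n=np.hypot(q[...,0],q[...,1]); k=np.arctan2(n,q[...,2])/n
    else: k=1/q[...,2]
    return cv2.remap(c["img"][:,:,::-1].copy(),(q[...,0]*k*c["fx"]+c["cx"]).astype(np.float32),(q[...,1]*k*c["fy"]+c["cy"]).astype(np.float32),cv2.INTER_CUBIC)
E
python3 - <<'E'
from h import *
c=np.load("w1.npy",allow_pickle=True).item()
a=rect(c,.575,.12,.725,.26,.02,2800); b=rect(c,.40,.20,.54,.335,.01,2800)
h=max(a.shape[0],b.shape[0]); o=np.zeros((h,a.shape[1]+b.shape[1]+6,3),np.uint8); o[:a.shape[0],:a.shape[1]]=a;o[:b.shape[0],-b.shape[1]:]=b
print(a.shape,b.shape); cv2.imwrite("pics/rect1.png",o)
# mould rect
g=a.max(2); hsv=cv2.cvtColor(a,cv2.COLOR_BGR2HSV); m=((hsv[...,1]<60)).astype(np.uint8)
for nm,img,x1,y1,f in(("mould",a,.725,.26,lambda H:(H[...,1]<70)),("jig",b,.54,.335,lambda H:(H[...,1]<50))):
    m=f(cv2.cvtColor(img,cv2.COLOR_BGR2HSV)).astype(np.uint8); m=cv2.morphologyEx(m,cv2.MORPH_OPEN,np.ones((9,9)))
    C=max(cv2.findContours(m,0,1)[0],key=cv2.contourArea); (u,v),(w,hh),an=cv2.minAreaRect(C)
    print(nm,"x",x1-v/2800,"y",y1-u/2800,"size",w/2.8,hh/2.8,"ang",an)
E
```

```text
(421, 393, 3) (393, 378, 3)
mould x 0.65177369253976 y 0.188419429234096 size 63.04299490792411 121.23071943010603 ang 14.527198791503906
jig x 0.46607287815638954 y 0.2650981630597796 size 111.06462751116072 96.30152021135603 ang 80.83765411376953
```

View pics/rect1.png

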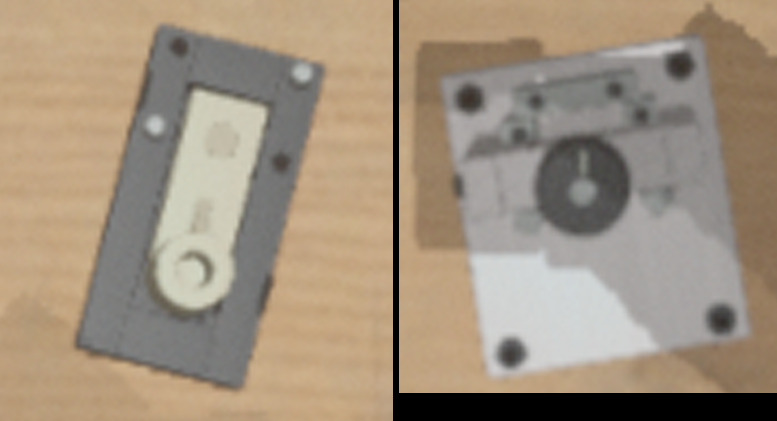

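The fit matches the stated sizes (mould 121x63, jig 111x96 mm). The mould is at (0.6518, 0.1884), yaw -14.5°, and the boss measures (0.6267, 0.1945) against a predicted (0.6266, 0.1949). The jig is at (0.4661, 0.2651), yaw +9.2°, and the knob's line shows the screw at about 3.0 rad. Now I move over the boss.

In the tool's units: 0.28 m / 0.75 = 0.3733, 0.07 m / 0.75 = 0.0933, -0.21 rad / 3.1416 = -0.0668.

```bash
echo '[[[0.0533,0,0,-0.0318,0.06],[0.1067,0.02,0,-0.0668,0.06],[0.1333,0.06,0,-0.0668,0.06],[0.1467,0.0907,0.0267,-0.0668,0.06],[0.1467,0.0907,0.0933,-0.0668,0.06],[0.1467,0.0907,0.16,-0.0668,0.06],[0.1467,0.0907,0.2267,-0.0668,0.06],[0.1467,0.0907,0.2933,-0.0668,0.06],[0.1467,0.0907,0.3467,-0.0668,0.06],[0.1467,0.0907,0.3733,-0.0668,0.06],[0.1467,0.0907,0.3733,-0.0668,0.06]]]' > next.json && python3 -m jog next.json 20
python3 - <<'E'
from h import *
c=cam("wrist"); save(c,"w2.png")
P=(.6266,.1947,.042); print(proj(c,P,True))
s=r.read_state(); print(s["ee_pos"],R.from_quat(s["eef_rot"]).as_matrix()[:,0],s["joint_positions"])
E
```

```text
time: 5.75
ee_pos: [0.6225, 0.1939, 0.0799]
eef_rot: [0.995, 0.105, -0.002, 0.001]
ft_force: [0.3, -0.4, 0.5]
width: 0.0601
grip_force: 0.0
[276.12694137 226.54178155]
[0.62363744 0.19469078 0.08235951] [ 0.97808778  0.20818949 -0.00120075] [ 0.28078605  0.69636757 -0.94467018  1.49683096  0.58004162  1.24826746
 -2.10073946]
```

View pics/w2.png

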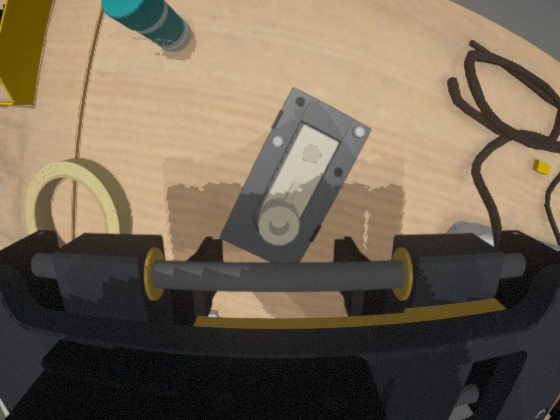

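The boss is at (279,224), where (276,226) was predicted, and it is centred between the fingers. Next: descend, close and check.

In the tool's units: 0.054 m / 0.75 = 0.072, 0.052 m / 0.75 = 0.0693.

```bash
echo '[[[0,0,0.04,0,0.06],[0,0,0.0693,0,0.06],[0,0,0.072,0,0.06],[0,0,0.072,0,0.06]]]' > next.json && python3 -m jog next.json 25; echo '[[[0,0,0,0,0.02],[0,0,0,0,0.02],[0,0,0,0,0.02],[0,0,0,0,0.02],[0,0,0,0,0.02],[0,0,0,0,0.02]]]' > next.json && python3 -m jog next.json 25
```

```text
time: 6.2
ee_pos: [0.6249, 0.1955, 0.0304]
eef_rot: [0.995, 0.105, 0.001, -0.0]
ft_force: [0.1, -0.2, -0.2]
width: 0.0603
grip_force: 0.0
time: 6.8
ee_pos: [0.6243, 0.195, 0.0287]
eef_rot: [0.995, 0.105, 0.0, 0.0]
ft_force: [-1.0, -0.4, 3.3]
width: 0.0268
grip_force: 25.0
```

Gripped at the boss width. Now I lift and look.

In the tool's units: -0.1 m / 0.75 = -0.1333, -0.08 m / 0.75 = -0.1067.

```bash
echo '[[[0,0,-0.0133,0,0.02],[0,0,-0.0267,0,0.02],[0,0,-0.0533,0,0.02],[0,0,-0.1067,0,0.02],[0,0,-0.1333,0,0.02],[0,0,-0.1333,0,0.02]]]' > next.json && python3 -m jog next.json 25
python3 - <<'E'
from h import *
c=cam("wrist"); np.save("w3.npy",c,allow_pickle=True); save(c,"w3.png",(180,60,400,260),3)
s=r.read_state(); print(s["ee_pos"],R.from_quat(s["eef_rot"]).as_matrix()[:,0],s["width"],s["ft_force"])
E
```

```text
time: 7.4
ee_pos: [0.6258, 0.1964, 0.1337]
eef_rot: [0.994, 0.105, 0.003, -0.001]
ft_force: [-0.3, 1.2, -1.1]
width: 0.0266
grip_force: 25.0
[0.62500728 0.19567768 0.13119541] [0.97808425 0.20817928 0.00354742] 0.026625203945847463 [ 0.09657575  0.65556798 -1.65885818]
```

View pics/w3.png

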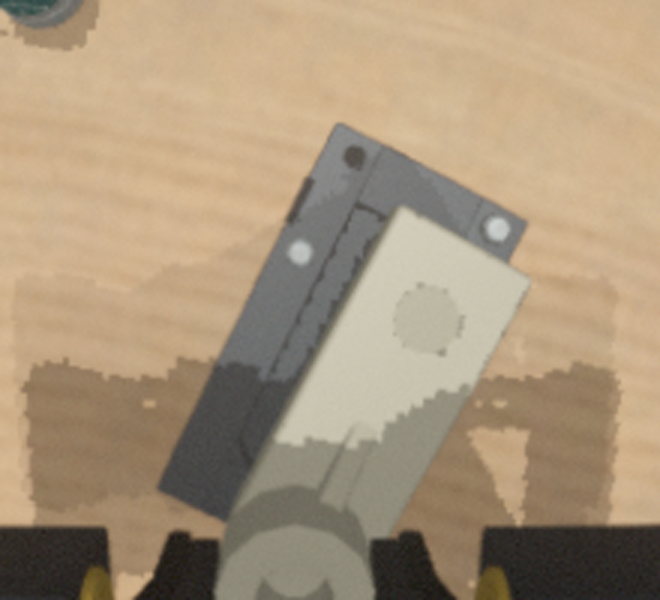

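The casting hangs level in the grip, with its tongue end at crop (402,207)–(529,282). I'll measure its pose relative to the tool.

Run:
```python
from h import *
c=np.load("w3.npy",allow_pickle=True).item()
f=lambda u,v:(180+(u+.5)/3,60+(v+.5)/3)
L=[onz(c,*f(*p),.124,True)[:2] for p in((402,207),(529,282),(276,443),(390,533))]
L=np.array(L); print(L.round(4).tolist(), np.linalg.norm(L[1]-L[0]))
for a,b in((2,0),(3,1)): d=L[b]-L[a]; print("yaw",np.degrees(np.arctan2(d[1],d[0])))
d=L[0]-L[1]; yw=np.arctan2(-d[0],d[1]); print("end yaw",np.degrees(yw))
m=(L[0]+L[1])/2
for y in (yw,np.radians(-14.5)): print("boss axis",m-0.066*np.array([np.cos(y),np.sin(y)]))
```

```text
[[0.6949, 0.1905], [0.6872, 0.1652], [0.6488, 0.2033], [0.6363, 0.179]] 0.026427269192272076
yaw -15.507487179975374
yaw -15.181209349595001
end yaw -16.942511915157247
boss axis [0.62790995 0.19708254]
boss axis [0.62714765 0.19437442]
```

In the tool's units: -0.215 m / 0.75 = -0.2867, -0.146 m / 0.75 = -0.1947, -0.42 rad / 3.1416 = -0.1337.

```bash
echo '[[[0.0133,-0.0653,-0.04,0,0.02],[0.028,-0.1307,-0.0667,0,0.02],[-0.032,-0.1427,-0.0667,-0.0382,0.02],[-0.0933,-0.156,-0.0667,-0.0796,0.02],[-0.1533,-0.1693,-0.0667,-0.121,0.02],[-0.2133,-0.1813,-0.0667,-0.1337,0.02],[-0.2747,-0.1947,-0.0667,-0.1337,0.02],[-0.2867,-0.1387,-0.0667,-0.1337,0.02],[-0.2867,-0.1387,-0.04,-0.1337,0.02],[-0.2867,-0.1387,0.0267,-0.1337,0.02],[-0.2867,-0.1387,0.0533,-0.1337,0.02],[-0.2867,-0.1387,0.0533,-0.1337,0.02]]]' > next.json && python3 -m jog next.json 25
python3 - <<'E'
from h import *
c=cam("wrist"); np.save("w4.npy",c,allow_pickle=True); save(c,"w4.png",(150,30,430,260),2.8)
s=r.read_state(); print(s["ee_pos"],R.from_quat(s["eef_rot"]).as_matrix()[:,0],s["width"],s["ft_force"],s["joint_positions"])
E
```

```text
time: 8.65
ee_pos: [0.3901, 0.2505, 0.0858]
eef_rot: [0.951, 0.31, -0.003, 0.0]
ft_force: [-0.4, -0.0, -0.8]
width: 0.0268
grip_force: 25.0
[0.39103735 0.25179081 0.08775229] [ 0.80760624  0.5897156  -0.00276908] 0.026458711225010995 [ 0.58530758  0.35813169 -0.55079552] [ 0.45599147  0.36043032 -1.25708088  1.97773131  0.38769192  1.08338826
 -1.91103621]
```

View pics/w4.png

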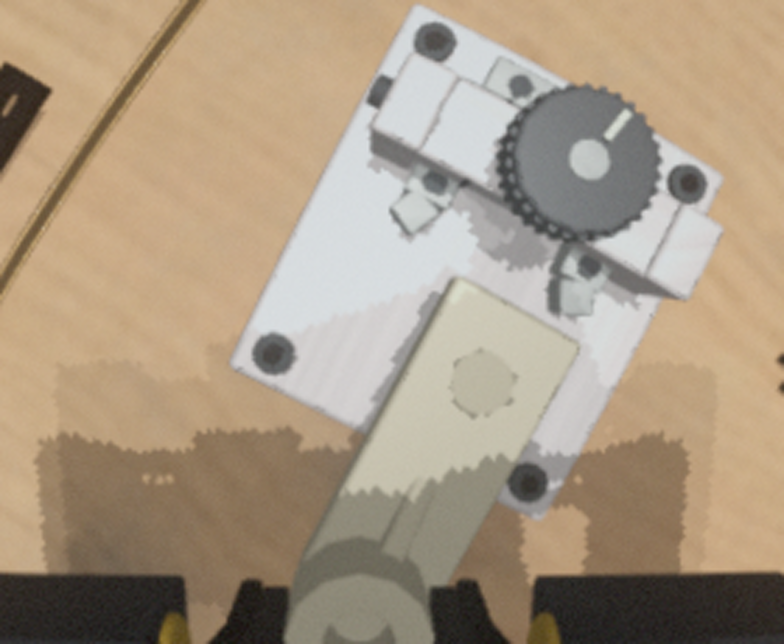

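The tongue (end at crop 458,280 to 580,345) hangs in front of the lead-ins (415,210) and (575,290) and looks parallel to the jig. I'll measure both in this same picture.

Run:
```python
from h import *
from scipy.optimize import least_squares
c=np.load("w4.npy",allow_pickle=True).item()
f=lambda u,v:(150+(u+.5)/2.8,30+(v+.5)/2.8)
J=np.array([onz(c,*f(*p),.01,True)[:2] for p in((418,5),(722,178),(234,365),(537,517))])
M=np.array([(55,48),(55,-48),(-55,48),(-55,-48)])/1e3
rot=lambda a:np.array([[np.cos(a),-np.sin(a)],[np.sin(a),np.cos(a)]])
g=least_squares(lambda q:((M@rot(q[2]).T+q[:2])-J).ravel(),[.466,.265,.16]); print("jig",g.x[:2].round(4),np.degrees(g.x[2]),"res mm",(g.fun*1e3).round(1))
k=onz(c,*f(590,159),.081,True)[:2]; print("knob in jig",(rot(g.x[2]).T@(k-g.x[:2])*1e3).round(1))
for z in(.078,.072):
    L=np.array([onz(c,*f(*p),z,True)[:2] for p in((456,278),(580,346),(369,440),(500,487))])
    Lj=(L-g.x[:2])@rot(g.x[2]); print(z,"casting corners in jig mm",(Lj*1e3).round(1).tolist())
    for a,b in((2,0),(3,1)): d=Lj[b]-Lj[a]; print(" rel yaw",np.degrees(np.arctan2(d[1],d[0])))
    d=Lj[0]-Lj[1]; print(" end rel yaw",np.degrees(np.arctan2(-d[0],d[1])),np.linalg.norm(d))
```

```text
jig [0.4654 0.2642] 9.030520573956881 res mm [ 1.3  1.9  1.9 -1.3 -1.9  2.  -1.4 -2.6]
knob in jig [22.   0.1]
0.078 casting corners in jig mm [[-9.5, 11.3], [-9.5, -15.4], [-43.9, 11.7], [-40.6, -14.9]]
 rel yaw -0.5351216628569834
 rel yaw -0.8964152180230714
 end rel yaw -0.06623203408423976 0.026757841490378256
0.072 casting corners in jig mm [[-9.2, 10.7], [-9.3, -17.0], [-44.9, 11.1], [-41.4, -16.5]]
 rel yaw -0.5351216628569083
 rel yaw -0.8964152180230226
 end rel yaw -0.06623203408423574 0.027710596834587622
```

The jig fit is confirmed: (0.4654, 0.2642), 9.0°, with the knob exactly at (22, 0). The casting is 0.5° off and about 2 mm towards -y. I'll correct that, lower to near the base and measure again where parallax is small.

In the tool's units: 0.05 m / 0.75 = 0.0667, 0.048 m / 0.75 = 0.064, -0.008 rad / 3.1416 = -0.0025.

```bash
echo '[[[0.0013,-0.0013,0.04,-0.0025,0.02],[0.0013,-0.0013,0.064,-0.0025,0.02],[0.0013,-0.0013,0.0667,-0.0025,0.02],[0.0013,-0.0013,0.0667,-0.0025,0.02],[0.0013,-0.0013,0.0667,-0.0025,0.02]]]' > next.json && python3 -m jog next.json 25
python3 - <<'E'
from h import *
c=cam("wrist"); np.save("w5.npy",c,allow_pickle=True); save(c,"w5.png",(150,30,430,260),2.8)
s=r.read_state(); print(s["ee_pos"],R.from_quat(s["eef_rot"]).as_matrix()[:,0],s["width"],s["ft_force"])
E
```

```text
time: 9.2
ee_pos: [0.3933, 0.2542, 0.0401]
eef_rot: [0.95, 0.314, 0.001, -0.0]
ft_force: [0.5, -0.1, -2.0]
width: 0.0267
grip_force: 25.0
[0.39328018 0.25403139 0.03993034] [0.80352148 0.59527247 0.00198061] 0.026727059482659386 [-1.48142703  0.63640402 -1.63526904]
```

View pics/w5.png

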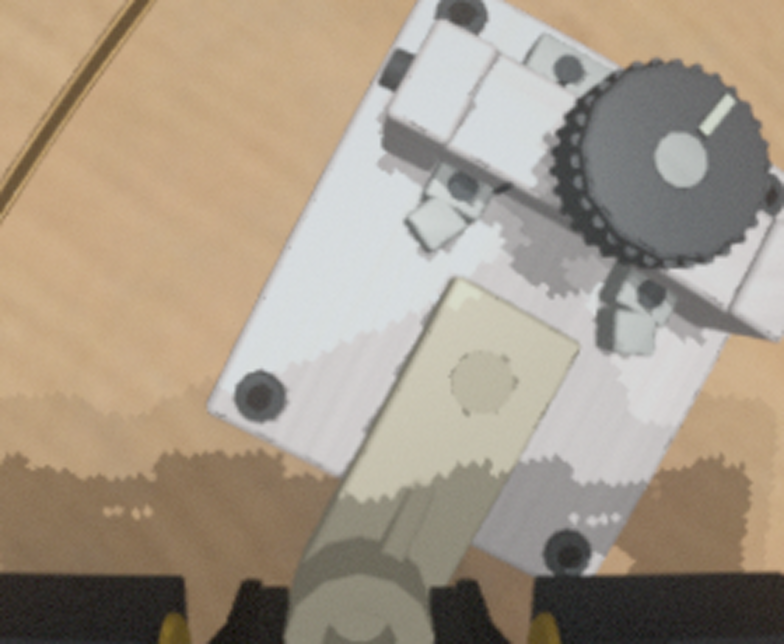

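Run:
```python
from h import *
c=np.load("w5.npy",allow_pickle=True).item()
f=lambda u,v:(150+(u+.5)/2.8,30+(v+.5)/2.8)
P=lambda z,*p:np.array([onz(c,*f(*q),z,True)[:2] for q in p])
a=np.radians(9.03); U=np.array([[np.cos(a),-np.sin(a)],[np.sin(a),np.cos(a)]]); j0=np.array([.4654,.2642])
J=lambda X:((X-j0)@U*1e3).round(1).tolist()
print("leadins z26 (L outer,inner; R inner,outer)",J(P(.026,(408,222),(437,250),(612,347),(650,354))))
print("base left edge z10",J(P(.01,(212,408),(300,235),(385,65))))
print("knob",J(P(.081,(681,159))))
print("bridge top corners L",J(P(.05,(443,18),(390,120))))
for z in(.031,.027):
  L=(P(z,(456,277),(581,346),(369,440),(500,487))-j0)@U; print(z,"tongue",(L*1e3).round(1).tolist(),[np.degrees(np.arctan2(*(L[b]-L[k])[::-1])).round(2) for k,b in((2,0),(3,1))])
```

```text
leadins z26 (L outer,inner; R inner,outer) [[-0.3, 27.5], [-2.4, 20.1], [-2.2, -19.3], [0.5, -27.0]]
base left edge z10 [[-53.0, 45.9], [-11.8, 45.8], [28.7, 46.9]]
knob [[22.0, 0.4]]
bridge top corners L [[31.9, 39.1], [11.8, 38.6]]
0.031 tongue [[-5.5, 14.9], [-5.4, -12.4], [-40.5, 14.9], [-36.9, -11.9]] [np.float64(0.01), np.float64(-0.88)]
0.027 tongue [[-5.3, 14.5], [-5.2, -13.4], [-41.1, 14.5], [-37.4, -12.9]] [np.float64(0.01), np.float64(-0.88)]
```

The casting is parallel within 0.5° and 0.6 mm towards +y, with its tongue end about 2 mm short of the lead-ins. Now I lower it onto the base.

The manual's scale: shifts go in shares of 0.75 m and turns go in shares of 180 degrees. Converting my numbers, 0.009 m / 0.75 = 0.012, 0.008 m / 0.75 = 0.0107.

```bash
echo '[[[0,0.0007,0.0067,0,0.02],[0,0.0007,0.0107,0,0.02],[0,0.0007,0.012,0,0.02],[0,0.0007,0.012,0,0.02]]]' > next.json && python3 -m jog next.json 25; echo '[[[0.0053,0.0027,0,0,0.02],[0.012,0.0063,0,0,0.02],[0.0173,0.0093,0,0,0.02],[0.0236,0.0123,0,0,0.02],[0.0236,0.0123,0,0,0.02]]]' > next.json && python3 -m jog next.json
```

```text
time: 9.65
ee_pos: [0.3926, 0.253, 0.03]
eef_rot: [0.95, 0.314, -0.0, 0.001]
ft_force: [-4.9, -4.2, 13.0]
width: 0.0269
grip_force: 25.0
time: 10.15
ee_pos: [0.4114, 0.2576, 0.0303]
eef_rot: [0.949, 0.314, -0.001, -0.0]
ft_force: [-9.5, -0.7, 17.3]
width: 0.0268
grip_force: 25.0
```

It is on the base and sliding, with about 9 N of drag. I ease the downward pressure and go on, slowing near the stop.

In the tool's units: 0.0177 m / 0.75 = 0.0236, 0.0133 m / 0.75 = 0.0177.

```bash
echo '[[[0.0053,0.0027,-0.0008,0,0.02],[0.012,0.0063,-0.0008,0,0.02],[0.0177,0.0092,-0.0008,0,0.02],[0.0236,0.0123,-0.0008,0,0.02],[0.0236,0.0123,-0.0008,0,0.02]]]' > next.json && python3 -m jog next.json; echo '[[[0.0012,0.0007,0,0,0.02],[0.0024,0.0012,0,0,0.02],[0.0024,0.0012,0,0,0.02]]]' > next.json && python3 -m jog next.json
```

```text
time: 10.65
ee_pos: [0.4321, 0.2602, 0.0305]
eef_rot: [0.95, 0.314, -0.0, -0.0]
ft_force: [-1.8, -0.7, 5.3]
width: 0.0268
grip_force: 25.0
time: 10.95
ee_pos: [0.4332, 0.2604, 0.0305]
eef_rot: [0.949, 0.314, -0.001, -0.0]
ft_force: [-5.6, -0.8, 9.1]
width: 0.0267
grip_force: 25.0
```

In the tool's units: 0.0018 m / 0.75 = 0.0024, 0.0009 m / 0.75 = 0.0012.

```bash
echo '[[[0.0012,0.0007,0,0,0.02],[0.0024,0.0012,0,0,0.02],[0.0024,0.0012,0,0,0.02]]]' > next.json && python3 -m jog next.json; echo '[[[0.0012,0.0007,0,0,0.02],[0.0024,0.0012,0,0,0.02],[0.0024,0.0012,0,0,0.02]]]' > next.json && python3 -m jog next.json
```

```text
time: 11.25
ee_pos: [0.4351, 0.2608, 0.0305]
eef_rot: [0.949, 0.314, -0.001, -0.0]
ft_force: [-6.5, -0.8, 8.5]
width: 0.0264
grip_force: 25.0
time: 11.55
ee_pos: [0.4356, 0.2609, 0.0304]
eef_rot: [0.949, 0.314, -0.002, 0.0]
ft_force: [-12.9, -4.4, 16.7]
width: 0.0269
grip_force: 25.0
```

In the tool's units: 0.0018 m / 0.75 = 0.0024, 0.0009 m / 0.75 = 0.0012.

```bash
echo '[[[0.0012,0.0007,-0.0004,0,0.02],[0.0024,0.0012,-0.0007,0,0.02],[0.0024,0.0012,-0.0007,0,0.02]]]' > next.json && python3 -m jog next.json; echo '[[[0.0012,0.0007,0,0,0.02],[0.0024,0.0012,0,0,0.02],[0.0024,0.0012,0,0,0.02]]]' > next.json && python3 -m jog next.json
```

```text
time: 11.85
ee_pos: [0.4357, 0.2609, 0.0304]
eef_rot: [0.949, 0.315, -0.004, 0.0]
ft_force: [-19.8, -5.2, 19.9]
width: 0.0267
grip_force: 25.0
time: 12.15
ee_pos: [0.4363, 0.2612, 0.0302]
eef_rot: [0.949, 0.315, -0.005, 0.0]
ft_force: [-26.4, -6.4, 23.8]
width: 0.0267
grip_force: 25.0
```

It stalls against the end stop at the predicted position. I relax the push, release, rise and look.

In the tool's units: -0.0018 m / 0.75 = -0.0024, -0.0009 m / 0.75 = -0.0012.

```bash
echo '[[[-0.0024,-0.0012,-0.0007,0,0.02],[-0.0024,-0.0012,-0.0007,0,0.042],[-0.0024,-0.0012,-0.0007,0,0.042],[-0.0024,-0.0012,-0.0007,0,0.042]]]' > next.json && python3 -m jog next.json; echo '[[[0,0,-0.0267,0,0.042],[0,0,-0.08,0,0.06],[0,0,-0.1067,0,0.06],[-0.04,-0.0213,-0.1067,0,0.06],[-0.04,-0.0213,-0.1067,0,0.06]]]' > next.json && python3 -m jog next.json
python3 - <<'E'
from h import *
c=cam("wrist"); np.save("w6.npy",c,allow_pickle=True); save(c,"w6.png",(180,30,430,230),3.2)
s=r.read_state(); print(s["ee_pos"],R.from_quat(s["eef_rot"]).as_matrix()[:,0],s["width"],s["ft_force"],s["joint_positions"])
E
```

```text
time: 12.55
ee_pos: [0.4406, 0.2608, 0.0312]
eef_rot: [0.95, 0.313, 0.0, -0.0]
ft_force: [0.7, 0.1, -0.0]
width: 0.0395
grip_force: 0.0
time: 13.05
ee_pos: [0.404, 0.2558, 0.1113]
eef_rot: [0.949, 0.315, -0.0, 0.001]
ft_force: [1.1, 0.0, -0.6]
width: 0.0587
grip_force: 0.0
[0.40577599 0.25541779 0.11128858] [8.02989906e-01 5.95992615e-01 1.14285136e-04] 0.05925873230768876 [ 0.08217933  0.85006086 -0.27546336] [ 0.45645921  0.35463152 -1.25790044  1.92365816  0.37563431  1.13301522
 -1.88013693]
```

View pics/w6.png

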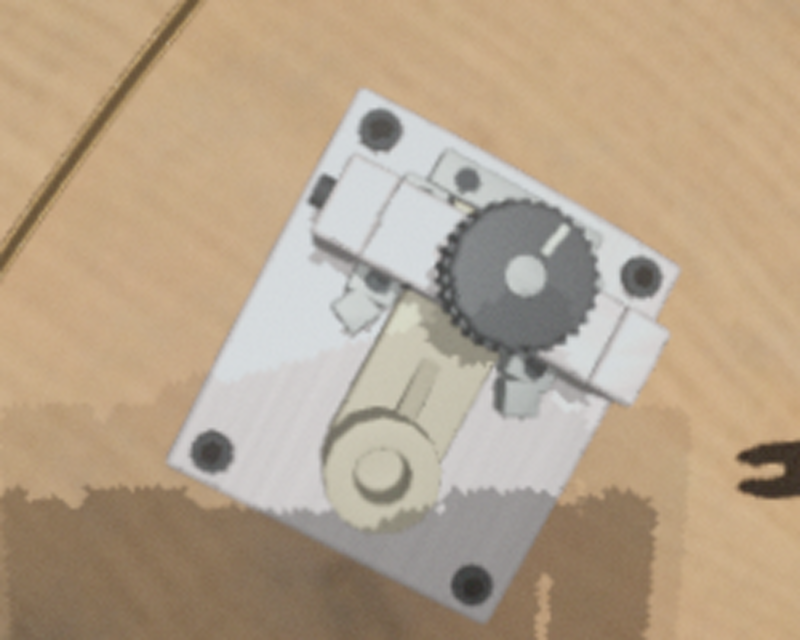

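The casting is under the bridge, with the boss at crop (385,470), and a sliver of tongue shows just behind the bridge at (462,205). I'll measure the boss against the expected (-28, 0).

Run:
```python
from h import *
c=np.load("w6.npy",allow_pickle=True).item()
f=lambda u,v:(180+(u+.5)/3.2,30+(v+.5)/3.2)
P=lambda z,*p:np.array([onz(c,*f(*q),z,True)[:2] for q in p])
a=np.radians(9.03); U=np.array([[np.cos(a),-np.sin(a)],[np.sin(a),np.cos(a)]]); j0=np.array([.4654,.2642])
J=lambda X:((X-j0)@U*1e3).round(1).tolist()
print("boss top centre",J(P(.044,(382,473),(383,468))))
print("knob",J(P(.0815,(526,276))), P(.0815,(526,276)))
print("bridge front/back L",J(P(.05,(358,155),(314,235),(666,330),(630,395))))
print("line", J(P(.081,(546,253),(568,226))))
C=np.array(c["img"])[:,:,::-1]
b=cv2.resize(C[30:230,180:430],None,fx=3.2,fy=3.2,interpolation=3)
g=cv2.GaussianBlur(cv2.cvtColor(b,6),(5,5),0)
for lo,hi,x0,y0,x1,y1 in((48,68,300,380,460,560),(60,85,420,180,620,370)):
    k=cv2.HoughCircles(g[y0:y1,x0:x1],cv2.HOUGH_GRADIENT,1,200,param1=80,param2=12,minRadius=lo,maxRadius=hi); print(None if k is None else k[0,0]+[x0,y0,0])
```

```text
boss top centre [[-27.2, 1.2], [-26.1, 1.6]]
knob [[22.0, 0.2]] [[0.48705047 0.26781911]]
bridge front/back L [[31.6, 38.6], [11.9, 38.8], [31.7, -38.4], [14.9, -38.2]]
line [[27.7, -1.2], [34.3, -2.4]]
[382.5        475.5         57.40000153]
[517.5 275.5  80. ]
```

The boss is at (-27.5, 1.2) mm, so the casting is home within measuring error, and the knob line gives the screw at about 2.97 rad. I'll move over the knob at height and wind the wrist anticlockwise first, so that the whole turn fits in one grip.

In the tool's units: 0.073 m / 0.75 = 0.0973, 0.039 m / 0.75 = 0.052, -1.2 rad / 3.1416 = -0.382.

```bash
echo '[[[0.0493,0.0267,0,-0.0477,0.06],[0.0973,0.052,0,-0.0955,0.06],[0.0973,0.052,0,-0.1432,0.06],[0.0973,0.052,0,-0.191,0.06],[0.0973,0.052,0,-0.2387,0.06],[0.0973,0.052,0,-0.2865,0.06],[0.0973,0.052,0,-0.3342,0.06],[0.0973,0.052,0,-0.382,0.06],[0.0973,0.052,0,-0.4297,0.06],[0.0973,0.052,0,-0.4775,0.06],[0.0973,0.052,0,-0.5093,0.06],[0.0973,0.052,0,-0.5093,0.06]]]' > next.json && python3 -m jog next.json; echo '[[[0,0,0,-0.0477,0.06],[0,0,0,-0.0955,0.06],[0,0,0,-0.1432,0.06],[0,0,0,-0.191,0.06],[0,0,0,-0.2387,0.06],[0,0,0,-0.2865,0.06],[0,0,0,-0.3342,0.06],[0,0,0,-0.382,0.06],[0,0,0,-0.4297,0.06],[0,0,0,-0.4775,0.06],[0,0,0,-0.5252,0.06],[0,0,0,-0.5252,0.06]]]' > next.json && python3 -m jog next.json
python3 - <<'E'
from h import *
s=r.read_state(); m=R.from_quat(s["eef_rot"]).as_matrix(); print(s["ee_pos"],m[:,0],m[:,2],np.round(s["joint_positions"],2),s["ft_force"])
c=cam("wrist"); print(proj(c,(.4871,.2677,.0815),True)); save(c,"w7.png",(180,120,400,290),3)
E
```

```text
time: 14.3
ee_pos: [0.4889, 0.2677, 0.1105]
eef_rot: [0.436, 0.9, -0.0, -0.0]
ft_force: [0.9, -0.1, -0.2]
width: 0.06
grip_force: 0.0
time: 15.5
ee_pos: [0.4888, 0.2678, 0.1108]
eef_rot: [-0.364, 0.931, -0.0, -0.0]
ft_force: [-0.6, 0.1, 0.3]
width: 0.06
grip_force: 0.0
[0.48875353 0.26779076 0.11083197] [-7.34966048e-01 -6.78103888e-01  1.57581791e-04] [-6.90359788e-05 -1.57560943e-04 -9.99999985e-01] [ 0.46  0.79 -1.45  1.73  0.8   1.38  1.17] [-0.62138305  0.1259886   0.34165616]
[280.59430309 238.16799282]
```

View pics/w7.png

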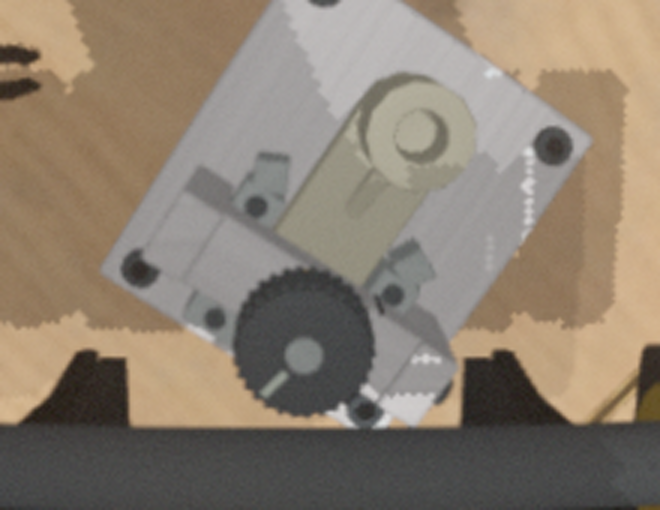

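The knob is at (281,239), where (281,238) was predicted, and it is centred between the fingers. I trim 1.7 mm, descend and grip it.

In the tool's units: 0.051 m / 0.75 = 0.068, 0.048 m / 0.75 = 0.064.

```bash
echo '[[[0.0016,0.0016,0.04,0,0.06],[0.0016,0.0016,0.064,0,0.06],[0.0016,0.0016,0.068,0,0.06],[0.0016,0.0016,0.068,0,0.06],[0.0016,0.0016,0.068,0,0.06]]]' > next.json && python3 -m jog next.json 25; echo '[[[0,0,0,0,0.02],[0,0,0,0,0.02],[0,0,0,0,0.02],[0,0,0,0,0.02],[0,0,0,0,0.02],[0,0,0,0,0.02]]]' > next.json && python3 -m jog next.json 25; python3 -c "
from h import *
s=r.read_state(); print(s['torque'],s['joint_positions'].round(2) if hasattr(s['joint_positions'],'round') else s['joint_positions'])"
```

```text
time: 16.05
ee_pos: [0.4869, 0.2684, 0.061]
eef_rot: [-0.364, 0.931, 0.0, 0.0]
ft_force: [0.9, -0.9, 0.9]
width: 0.0605
grip_force: 0.0
time: 16.65
ee_pos: [0.4865, 0.2682, 0.0602]
eef_rot: [-0.365, 0.931, 0.0, 0.0]
ft_force: [-1.2, 0.7, 1.9]
width: 0.0286
grip_force: 25.0
[0.24114891 0.0595905  0.00082975] [ 0.43  0.83 -1.39  1.78  0.86  1.3   1.14]
```

Now I turn clockwise in chunks, with z following the thread at 1.27 mm/rad.

In the tool's units: 0.0015 m / 0.75 = 0.002, 0.0013 m / 0.75 = 0.0017, 1.2 rad / 3.1416 = 0.382.

```bash
echo '[[[0,0,0.0003,0.0477,0.02],[0,0,0.0005,0.0955,0.02],[0,0,0.0008,0.1432,0.02],[0,0,0.0011,0.191,0.02],[0,0,0.0013,0.2387,0.02],[0,0,0.0015,0.2865,0.02],[0,0,0.0017,0.3342,0.02],[0,0,0.002,0.382,0.02],[0,0,0.002,0.382,0.02]]]' > next.json && python3 -m jog next.json
cat > st.py <<'E'
from h import *
s=r.read_state(); m=R.from_quat(s["eef_rot"]).as_matrix()
print("yaw",np.arctan2(m[1,0],m[0,0]).round(4),"tq",np.round(s["torque"],3),"F",np.round(s["ft_force"],1),"j",np.round(s["joint_positions"],2))
E
python3 st.py
```

```text
time: 17.55
ee_pos: [0.4862, 0.2698, 0.0588]
eef_rot: [0.227, 0.974, 0.001, -0.0]
ft_force: [0.0, 7.3, -4.4]
width: 0.0282
grip_force: 25.0
yaw 2.6838 tq [ 1.753 -0.15  -0.044] F [ 0.   7.3 -4.4] j [ 0.34  0.66 -1.2   1.78  0.67  1.17  0.05]
```

In the tool's units: 0.0017 m / 0.75 = 0.0023, 0.0016 m / 0.75 = 0.0021, 1.2 rad / 3.1416 = 0.382.

```bash
echo '[[[0.0005,0.0012,0.0005,0.0477,0.02],[0.0005,0.0012,0.0008,0.0955,0.02],[0.0005,0.0012,0.0011,0.1432,0.02],[0.0005,0.0012,0.0013,0.191,0.02],[0.0005,0.0012,0.0016,0.2387,0.02],[0.0005,0.0012,0.0019,0.2865,0.02],[0.0005,0.0012,0.0021,0.3342,0.02],[0.0005,0.0012,0.0023,0.382,0.02],[0.0005,0.0012,0.0023,0.382,0.02]]]' > next.json && python3 -m jog next.json; python3 st.py
```

```text
time: 18.45
ee_pos: [0.4875, 0.2707, 0.0574]
eef_rot: [0.737, 0.675, 0.002, -0.0]
ft_force: [5.1, 6.4, -5.7]
width: 0.0284
grip_force: 25.0
yaw 1.4832 tq [ 1.624 -1.282 -0.061] F [ 5.1  6.4 -5.7] j [ 0.19  0.53 -0.97  1.79  0.49  1.08 -1.03]
```

In the tool's units: 0.001 m / 0.75 = 0.0013, 0.0007 m / 0.75 = 0.0009, 0.3 rad / 3.1416 = 0.0955.

```bash
echo '[[[0.0013,0.0009,0.0003,0.0318,0.02],[0.0013,0.0009,0.0007,0.0637,0.02],[0.0013,0.0009,0.0009,0.0955,0.02],[0.0013,0.0009,0.0009,0.0955,0.02]]]' > next.json && python3 -m jog next.json; python3 st.py;  echo '[[[0,0,0.0001,0.0255,0.02],[0,0,0.0003,0.0477,0.02],[0,0,0.0003,0.0477,0.02]]]' > next.json && python3 -m jog next.json; python3 st.py
```

```text
time: 18.85
ee_pos: [0.4882, 0.2709, 0.0569]
eef_rot: [0.829, 0.559, 0.001, -0.0]
ft_force: [3.0, 4.9, 1.0]
width: 0.0283
grip_force: 25.0
yaw 1.1866 tq [ 0.898 -0.847 -0.057] F [3.  4.9 1. ] j [ 0.15  0.5  -0.91  1.78  0.45  1.07 -1.3 ]
time: 19.15
ee_pos: [0.4883, 0.2708, 0.0567]
eef_rot: [0.868, 0.496, 0.001, -0.0]
ft_force: [4.1, 3.5, 1.0]
width: 0.0283
grip_force: 25.0
yaw 1.0389 tq [ 0.772 -1.015 -0.1  ] F [4.1 3.5 1. ] j [ 0.13  0.49 -0.88  1.79  0.43  1.06 -1.43]
```

In the tool's units: 0.0001 m / 0.75 = 0.0001, 0.06 rad / 3.1416 = 0.0191.

```bash
for i in 1 2 3; do echo '[[[0,0,0.0001,0.0191,0.02],[0,0,0.0001,0.0191,0.02]]]' > next.json && python3 -m jog next.json >/dev/null; python3 st.py; done
```

```text
yaw 0.9793 tq [ 0.813 -0.958 -0.075] F [4.4 3.7 1.1] j [ 0.12  0.49 -0.87  1.79  0.42  1.06 -1.49]
yaw 0.9197 tq [ 0.692 -1.029  0.343] F [4.8 3.  1. ] j [ 0.11  0.48 -0.85  1.79  0.41  1.06 -1.54]
yaw 0.8597 tq [ 0.128 -0.618  0.35 ] F [2.7 0.7 5.6] j [ 0.1   0.48 -0.84  1.79  0.41  1.06 -1.6 ]
```

The moment jumps to 0.35 N m, the level at which the pads slip, so the collar is seated. Now I back off a quarter turn (1.571 rad) with z rising 2 mm.

In the tool's units: -0.002 m / 0.75 = -0.0027, -0.0018 m / 0.75 = -0.0024, -1.571 rad / 3.1416 = -0.5001.

```bash
echo '[[[0,0,-0.0003,-0.0477,0.02],[0,0,-0.0005,-0.0955,0.02],[0,0,-0.0008,-0.1432,0.02],[0,0,-0.0011,-0.191,0.02],[0,0,-0.0013,-0.2387,0.02],[0,0,-0.0016,-0.2865,0.02],[0,0,-0.0019,-0.3342,0.02],[0,0,-0.0021,-0.382,0.02],[0,0,-0.0024,-0.4297,0.02],[0,0,-0.0027,-0.4775,0.02],[0,0,-0.0027,-0.5001,0.02],[0,0,-0.0027,-0.5001,0.02]]]' > next.json && python3 -m jog next.json; python3 st.py
python3 - <<'E'
from h import *
o=np.zeros((600,800,3),np.uint8)
c=cam("wrist"); a=c["img"][160:290,180:380,::-1]; o[:325,:500]=cv2.resize(a,(500,325),interpolation=3)
k=cam("scene"); o[:270,500:]=cv2.resize(k["img"][200:290,205:305,::-1],(300,270),interpolation=3)
k=cam("side"); o[325:,:440]=cv2.resize(k["img"][200:288,230:370,::-1],(440,275),interpolation=3)
cv2.imwrite("pics/fin.png",o)
E
```

```text
time: 20.95
ee_pos: [0.4871, 0.2702, 0.0583]
eef_rot: [0.346, 0.938, 0.0, -0.0]
ft_force: [-1.7, -0.7, 8.0]
width: 0.0281
grip_force: 25.0
yaw 2.4351 tq [-0.086  0.308  0.069] F [-1.7 -0.7  8. ] j [ 0.31  0.63 -1.15  1.78  0.63  1.15 -0.17]
```

View pics/fin.png

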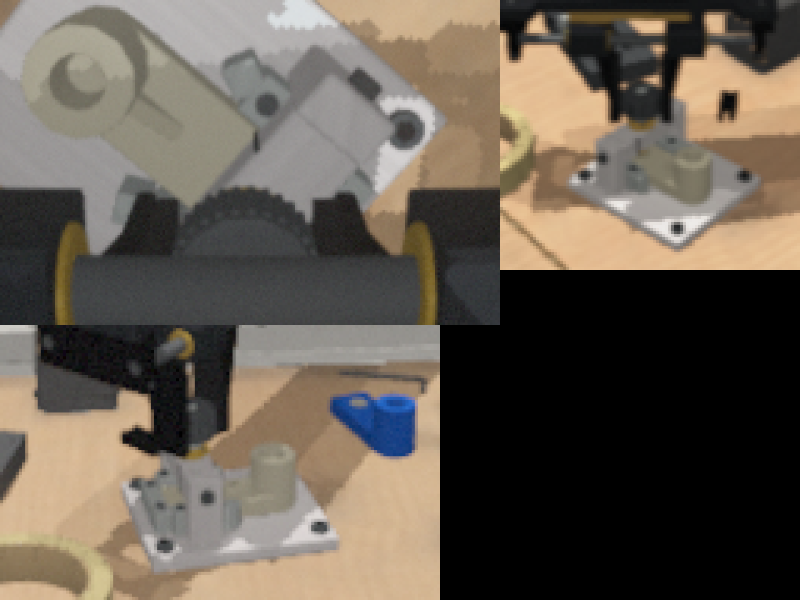

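The casting is still home, the tape and clip are undisturbed, and the turn back measured 1.575 rad without slip. I ease the small axial load, check and hand in while gripping.

In the tool's units: -0.0004 m / 0.75 = -0.0005.

```bash
echo '[[[0,0,-0.0005,0,0.02],[0,0,-0.0005,0,0.02],[0,0,-0.0005,0,0.02]]]' > next.json && python3 -m jog next.json; python3 st.py; python3 -c "
from bench import r
print(r.close_job())"
```

```text
time: 21.4
ee_pos: [0.4872, 0.2701, 0.0584]
eef_rot: [0.348, 0.938, -0.0, -0.0]
ft_force: [-1.8, 0.8, 5.5]
width: 0.028
grip_force: 25.0
yaw 2.4309 tq [0.133 0.278 0.05 ] F [-1.8  0.8  5.5] j [ 0.31  0.63 -1.14  1.78  0.63  1.15 -0.18]
the job is handed in; nothing more can be done
None
```

The job is handed in at 21.4 s: the casting lies home under the bridge and released, and the thumbscrew was seated, backed off a quarter turn (1.57 rad by wrist angle) and is still gripped; no verdict was returned.

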